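# Start the wash line from the push-button boxes

## Robot

A 6-joint arm with a two-finger parallel gripper is mounted at the origin on the work surface. World frame = base frame: x ahead of the robot, y to its left, z up, the work surface at z = 0. Lengths are in m, angles in degrees, forces in N, time in s.
With the tool pointing down it reaches from about 0.25 to 0.725 m from the base axis. Payload 9.7 kg.
Tool frame: the origin (TCP) lies at the very end of the fingers, on their centre line; the grasp point (between the pads) lies 19 mm behind it; z points along the fingers, y is the line along which they close (so a half turn about z gives the same grasp; the last joint's range is limited). The gripper opens to 85 mm and grips with 20 to 120 N. Pads are 22 mm wide; open, the fingers measure 114 mm over their backs; the gripper's body (76 mm by 85 mm) begins 54 mm behind the grasp point. The pads swing forward as they close: fully open they stand 13 mm farther back than shut.
Start: joints at [-64.458, 4.979, 10.078, 95.1, 0, 90], TCP at [0.237, -0.496, 0.209] pointing down, gripper open.
Joint ranges: [-179.16, 179.16], [-48.56, 103.87], [-65.8, 70.77], [-126.05, 130.52], [-82.76, 87.17], [-180, 180]. Speed limits (degrees/s): [127.2, 127.2, 147.25, 180, 180, 180].

## Interface

Orientations are given as [roll, pitch, yaw] about the fixed x, y, z axes, in that order (R = Rz(yaw) Ry(pitch) Rx(roll)).
In Python, from workcell import bot, viewer, finder gives the robot as it stands. The module is installed in compiled form; this text tells all that it offers.
- The arm moves only by the shell command python3 -m inch 'ROWS' [FORCE]. ROWS is JSON, a list that holds one entry, the list of rows, each a list of 7 numbers: the opening in per cent of the stroke, from 0 (shut) to 100 (fully open), then the shift along the tool's x, y, z in mm, then the turn, a rotation vector about the tool's x, y, z in degrees. In form: [[[grip, tx, ty, tz, ax, ay, az], ...]]. A call has 1 to 8 rows; each row shifts and turns the commanded pose from where the row before left it, along the tool's axes as they then stand; what a row does not reach is not made up. A row lasts 1/8 s, in which the tool goes at most 62.5 mm and 10.7 degrees, less where a joint would pass 70% of its speed; a pose out of reach is approached as far as the arm can. A call with a gripper value outside its range is refused whole. The fingers move at their own pace and stop on an object; FORCE is the grip in N (left out, the last holds). Time passes only in rows, so rows that do not move let the fingers close. It gives the time, the measured TCP pose, the force, the opening and the grip force at its end, in the units of the state.
- bot.get_obs(): the state, without advancing time (a new reading comes with each control period).
- viewer.camera(name): name is "scene" or "top" or "wrist"; returns a dict with "pixels" (384x512x3 uint8, red, green, blue), "vfov" (degrees; the focal length in pixels is half the picture's height over the tangent of half this angle, whatever the lens; pixels are square), "cx", "cy" (the principal point, pixels), "k1" (the pictures are not rectified: a ray, as slopes to the right and down, at radius r is drawn at 1 + k1 r^2 times it, then the intrinsics apply), "R" (3x3) and "t" (3): a world point X has camera coordinates R X + t. Camera axes: x right, y down, z forward; pixel columns grow to the right and rows downward; lengths in m; the calibration is good to about 2 mm. A picture is of the moment at which its call begins. There is no depth.
- bot.job_done(): hands the job in; it is judged then, once.
Trained networks look in the newest picture that a camera, given by its name, has taken for a name from the list of things; names that differ only in an ending like _2 or _b are one class to them, and where a whole thing is asked for, a point or a joint stands for the part that bears it (a point fixed in the world has none). Each returns a list of dicts, best first, with "conf" (0 to 1); they miss things now and then, are a little off and sometimes report something else, mostly with a low value. They report only what shows in the picture. A call takes as long as a camera call. They do not tell look-alikes from the thing itself.
- finder.outline_of(camera, thing): "pixels" (384x512 bool, what is visible of it) and "extent" ([centre column, centre row, width, height] in pixels, round what is visible of it).
- finder.mark_of(camera, thing): "position" ([column, row] in pixels: a listed point, or the origin of a listed thing).
The state is a dict: "time": time; "q": joint angles; "qd": joint speeds; "joint_efforts": joint torques, N m; "ee_pos": TCP position; "tcp_rot": TCP orientation; "wrist_force": force on the tool from outside, world axes, zero at the start; "torque": the same for the moment, N m; "opening": finger opening in m; "grasp_force": force on a finger pad.
Only numpy, scipy, OpenCV 4.12 (cv2) and the standard library are available. Lean on these libraries where they do the work, as an engineer would, in place of code of your own. Each camera call takes 0.05 s, during which the arm holds its last target. There are 200 camera calls.

## Task

Start up the wash line: with a fingertip, lightly press in the round button (pump), then the square button (stirrer), then the long narrow bar button (fan), in that order, each all the way in. Do not press the mushroom-headed emergency stop, do not lean hard on any box, and leave the boxes and the jar, plate, cup and paper bundle standing where they are; nothing is to be picked up.

Things in the scene. Friction and masses are not known exactly. Their poses are not given: they have to be found in the camera images.
- round_box: Loose battery-powered push-button box, dark grey, 84 x 84 mm and 50 mm high, about 0.6 kg, on rubber feet, with one white push button in the middle of its top: a round cap, 34 mm in diameter (water pump). Origin: centre of its underside; z up.
- round_top (a point): Centre of the top face of the round button's cap. Out, it stands 20 mm above the box top (70 mm above the table); fully in and let go, 8 mm above the box top. It moves down with the cap.
- round_cap (a joint): How far this cap is pushed in, in m: 0 out, 0.012 fully in. It slides straight down against a steady resistance of about 2.5 N, has no return spring and stays wherever it is left; at 0.012 the stem stops, and pressing on only squeezes a cushion spring under the cap (from about 4 N, 2 N more per mm, up to 7 mm), which lifts the cap back to the 8 mm height when let go; the joint value does not count it. It may start up to 1 mm in. From 8 mm in it counts as pressed in.
- square_box: Loose battery-powered push-button box, dark grey, 84 x 84 mm and 50 mm high, about 0.6 kg, on rubber feet, with one white push button in the middle of its top: a square cap, 46 x 46 mm (stirrer). Origin: centre of its underside; z up.
- square_top (a point): Centre of the top face of the square button's cap. Out, it stands 20 mm above the box top (70 mm above the table); fully in and let go, 8 mm above the box top. It moves down with the cap.
- square_cap (a joint): How far this cap is pushed in, in m: 0 out, 0.012 fully in. It slides straight down against a steady resistance of about 2.5 N, has no return spring and stays wherever it is left; at 0.012 the stem stops, and pressing on only squeezes a cushion spring under the cap (from about 4 N, 2 N more per mm, up to 7 mm), which lifts the cap back to the 8 mm height when let go; the joint value does not count it. It may start up to 1 mm in. From 8 mm in it counts as pressed in.
- bar_box: Loose battery-powered push-button box, dark grey, 84 x 84 mm and 50 mm high, about 0.6 kg, on rubber feet, with one white push button in the middle of its top: a narrow oblong cap, 70 mm along the box's own x and 20 mm along its y (extractor fan). Origin: centre of its underside; z up.
- bar_top (a point): Centre of the top face of the bar button's cap. Out, it stands 20 mm above the box top (70 mm above the table); fully in and let go, 8 mm above the box top. It moves down with the cap.
- bar_cap (a joint): How far this cap is pushed in, in m: 0 out, 0.012 fully in. It slides straight down against a steady resistance of about 2.5 N, has no return spring and stays wherever it is left; at 0.012 the stem stops, and pressing on only squeezes a cushion spring under the cap (from about 4 N, 2 N more per mm, up to 7 mm), which lifts the cap back to the 8 mm height when let go; the joint value does not count it. It may start up to 1 mm in. From 8 mm in it counts as pressed in.
- stop_box: Loose battery-powered push-button box, dark grey, 84 x 84 mm and 50 mm high, about 0.6 kg, on rubber feet, with one white push button in the middle of its top: a mushroom cap, a low dome 70 mm in diameter on a thin stem (emergency stop: leave alone). Origin: centre of its underside; z up.
- stop_top (a point): Centre of the top face of the mushroom button's cap. Out, it stands 20 mm above the box top (70 mm above the table); fully in and let go, 8 mm above the box top. It moves down with the cap.
- stop_cap (a joint): How far this cap is pushed in, in m: 0 out, 0.012 fully in. It slides straight down against a steady resistance of about 2.5 N, has no return spring and stays wherever it is left; at 0.012 the stem stops, and pressing on only squeezes a cushion spring under the cap (from about 4 N, 2 N more per mm, up to 7 mm), which lifts the cap back to the 8 mm height when let go; the joint value does not count it. It may start up to 1 mm in.
- jar: Bystander: closed paint jar, 48 mm in diameter, 60 mm high; origin at the centre of its underside.
- plate: Bystander: white ceramic plate, 150 mm in diameter, 20 mm high; origin at the centre of its underside.
- bundle: Bystander: banded bundle of paper cards, 70 x 110 mm (own x, y), 70 mm high, 0.4 kg; origin at the centre of its underside.
- cup: Bystander: blue ceramic cup without a handle, 72 mm across the rim, 70 mm high; origin at the centre of its underside.
Mind the look-alikes: they are no part of the job. What is shaped like the round_box but pink is not meant.

How it is judged:
By the outcome, as a careful person would: the job done as asked, in the order asked, and still so for the second after the job is handed in, with the robot touching nothing.
It also fails if it takes over 58 s, if anything falls off the work surface, if the arm or the gripper's body presses on something with over 40 N, if the wrist force passes 120 N, or if a joint passes its speed limit or range.

## Working session

There is one attempt and no reset: what is moved stays moved. The work goes in short steps, Python scripts to look and compute and a shell command to move; the robot and the scene stay as the last step left them, time stands still between calls to the robot, and variables do not carry over. Pictures are saved under pics/ and viewed, at most 10 in all, crops included, and the job is handed in when it is done.

```bash
mkdir -p pics
cat > h.py <<'E'
import numpy as np, cv2
from workcell import bot, viewer, finder
def ray(c,px):
    f=192/np.tan(np.radians(c["vfov"]/2))
    d=np.array([(px[0]-c["cx"])/f,(px[1]-c["cy"])/f]); u=d.copy()
    for _ in range(30): u=d/(1+c["k1"]*(u@u))
    R=np.array(c["R"]);t=np.array(c["t"])
    return -R.T@t, R.T@np.array([u[0],u[1],1])
def atz(c,px,z):
    o,d=ray(c,px); return o+d*(z-o[2])/d[2]
E
python3 - <<'E'
from h import *
np.set_printoptions(precision=4,suppress=True)
ims=[]
for n in ["top","scene"]:
    c=viewer.camera(n); ims.append(c["pixels"])
    cv2.imwrite(f"pics/{n}0.png",cv2.resize(c["pixels"][:,:,::-1],(800,600),interpolation=cv2.INTER_CUBIC))
    for th in ["round","square","bar","stop"]:
        for r in finder.mark_of(n,th+"_top")[:3]: print(n,th,round(r["conf"],2),np.round(r["position"],1),atz(c,r["position"],.07))
    for th in ["jar","plate","bundle","cup"]:
        for r in finder.mark_of(n,th)[:2]: print(n,th,round(r["conf"],2),np.round(r["position"],1),atz(c,r["position"],0))
o=bot.get_obs(); print(o["time"],o["ee_pos"],o["tcp_rot"],o["opening"])
E
```

```text
top round 0.58 [123.8 184.7] [0.5652 0.4385 0.07  ]
top round 0.57 [345.8 214. ] [ 0.4842 -0.2081  0.07  ]
top round 0.49 [202.9 272.9] [0.3127 0.2026 0.07  ]
top square 0.54 [298.3 166.1] [ 0.6225 -0.071   0.07  ]
top bar 0.63 [238.2 161.3] [0.6356 0.1042 0.07  ]
top stop 0.86 [350.8 213.9] [ 0.4845 -0.2226  0.07  ]
top jar 0.65 [292.4 228.5] [ 0.4388 -0.0603  0.    ]
top plate 0.76 [278.6 117. ] [ 0.7861 -0.017   0.    ]
top bundle 0.68 [171.8 153.3] [0.6697 0.3159 0.    ]
top cup 0.58 [369.3 139.9] [ 0.7154 -0.3003  0.    ]
scene round 0.65 [395.8 204.1] [0.4034 0.4116 0.07  ]
scene round 0.64 [335.3 195. ] [0.446  0.2516 0.07  ]
scene round 0.48 [335.1 152.5] [0.301 0.205 0.07 ]
scene square 0.52 [201.1 200.8] [ 0.6176 -0.0695  0.07  ]
scene bar 0.66 [254.2 228.2] [0.6319 0.0947 0.07  ]
scene stop 0.64 [180.1 149.3] [ 0.4859 -0.2179  0.07  ]
scene stop 0.64 [185.5 159. ] [ 0.5111 -0.1835  0.07  ]
scene stop 0.46 [234. 173.] [ 0.4967 -0.0315  0.07  ]
scene jar 0.57 [233.  171.8] [ 0.4481 -0.0631  0.    ]
scene plate 0.86 [189.  267.6] [ 0.7765 -0.0255  0.    ]
scene plate 0.52 [180.4 146.2] [ 0.4273 -0.2672  0.    ]
scene bundle 0.74 [320. 283.] [0.6702 0.2983 0.    ]
scene cup 0.73 [118.7 210.8] [ 0.716  -0.3015  0.    ]
0.9 [ 0.2371 -0.4962  0.2093] [-179.9982    0.001    25.5415] 0.08534381451775688
```

View pics/top0.png

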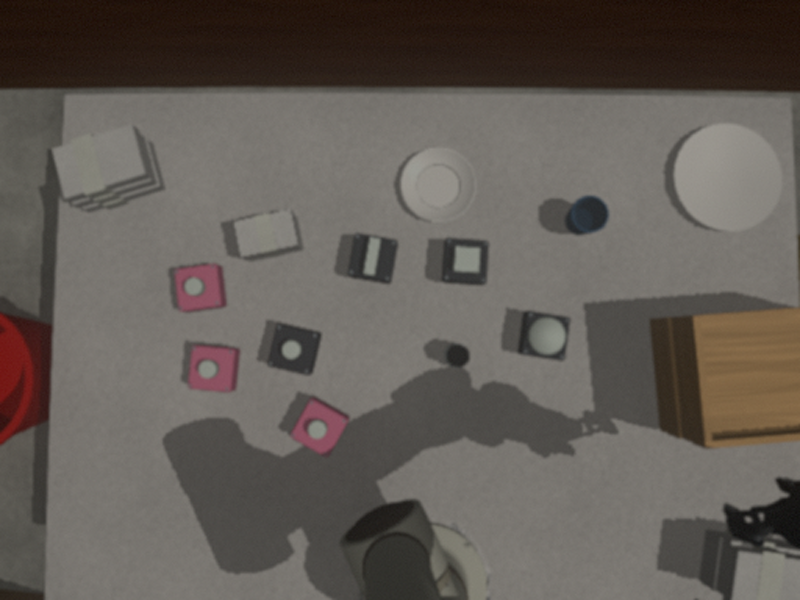

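View pics/scene0.png

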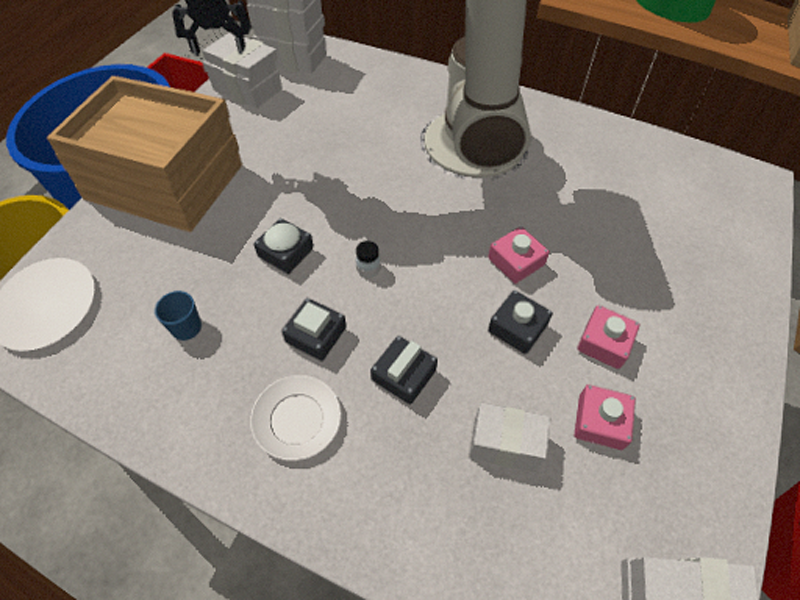

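Top picture (800x600 pixels): the round-button boxes are dark grey at (291,349), and pink at (193,287), (207,369) and (317,429). The dark grey one fits round_box, since the pink ones are look-alikes. The square is at (466,259), the bar at (373,256), the mushroom at (546,336), the jar at (458,355). A tall crate is at (650-800, 310-445), close to the arm. Next I confirm in a crop and measure the caps.

Run:
```python
from h import *
from scipy.optimize import least_squares
np.set_printoptions(precision=4,suppress=True)
g={"top":{"round":(186.2,223.4),"square":(298.3,166),"bar":(238.5,164)},"scene":{"round":(334.7,200),"square":(199,203),"bar":(258,230)}}
cs={};P={}
for n in g:
    c=cs[n]=viewer.camera(n); im=c["pixels"].astype(int); mn=im.min(2)
    for th,(x,y) in g[n].items():
        R=20; x0,y0=int(x)-R,int(y)-R; sub=mn[y0:y0+2*R+1,x0:x0+2*R+1].astype(np.uint8)
        T={"top":118,"scene":150}[n]
        T=int(sub[R-2:R+3,R-2:R+3].max()*0.8)
        k,l,st,ce=cv2.connectedComponentsWithStats((sub>T).astype(np.uint8))
        v=l[R-3:R+4,R-3:R+4];v=v[v>0]; j=np.bincount(v).argmax()
        p=ce[j]+[x0,y0]; P[n,th]=p
        rr=cv2.minAreaRect(np.argwhere(l==j)[:,::-1].astype(np.float32))
        print(n,th,p,st[j,4],"rect",rr[1],rr[2],"T",T,atz(c,p,.07))
        pts=cv2.boxPoints(rr)+[x0,y0]; w=[atz(c,q,.07)[:2] for q in pts]; 
        for a,b in ((0,1),(1,2)): d=w[b]-w[a]; print("   edge mm",np.linalg.norm(d)*1e3,"ang",np.degrees(np.arctan2(d[1],d[0])))
for th in g["top"]:
    A=[];b=[]
    for n in cs:
        o,d=ray(cs[n],P[n,th]);d/=np.linalg.norm(d);M=np.eye(3)-np.outer(d,d);A.append(M);b.append(M@o)
    print("tri",th,np.linalg.lstsq(np.vstack(A),np.hstack(b),rcond=None)[0])
t=cs["top"]
for nm,q in {"crateTL":(693,315),"crateBL":(705,445),"cr_basetopleft":(652,320),"stop":(546,336)}.items():
    q=np.array(q)/1.5625; print(nm,atz(t,q,0),atz(t,q,.15))
a=cv2.resize(cs["top"]["pixels"][145:300,100:360,::-1],None,fx=3,fy=3,interpolation=cv2.INTER_CUBIC); cv2.imwrite("pics/crop1.png",a)
```

```text
top round [186.044  223.3846] 91 rect (9.0, 10.0) 90.0 T 107 [0.454  0.2535 0.07  ]
   edge mm 29.0659684518827 ang -89.55215325238247
   edge mm 25.94764806492185 ang -179.04434731638477
top square [298.6304 165.6957] 230 rect (15.0, 15.0) 90.0 T 107 [ 0.6237 -0.0719  0.07  ]
   edge mm 43.73363348344654 ang -89.65123414723857
   edge mm 43.963536853592046 ang 179.85135920444247
top bar [237.8151 163.589 ] 146 rect (6.260991096496582, 22.98678207397461) 10.30484676361084 T 106 [0.6289 0.1053 0.07  ]
   edge mm 67.43568467959298 ang -9.648627084491785
   edge mm 18.322578704567633 ang -100.0998699639608
scene round [335.0588 197.7647] 85 rect (8.0, 10.0) 90.0 T 159 [0.4549 0.2538 0.07  ]
   edge mm 27.601448222979894 ang 115.17926025706961
   edge mm 26.0672068159577 ang 17.352876941989713
scene square [198.7532 202.6494] 231 rect (15.254256248474121, 16.36365509033203) 33.690067291259766 T 157 [ 0.6254 -0.0723  0.07  ]
   edge mm 48.4119390970376 ang -179.95165487669095
   edge mm 45.85725553571833 ang 78.40834953192271
scene bar [257.1752 219.9457] 645 rect (30.0, 40.0) 90.0 T 159 [0.6067 0.0915 0.07  ]
   edge mm 105.42983968579965 ang 115.18202936304708
   edge mm 87.61187445154381 ang 22.977123934917007
tri round [0.454  0.2537 0.0687]
tri square [ 0.6242 -0.0726  0.0681]
tri bar [0.6247 0.1014 0.1063]
crateTL [ 0.5241 -0.529   0.    ] [ 0.5188 -0.4536  0.15  ]
crateBL [ 0.2692 -0.5476  0.    ] [ 0.2974 -0.4698  0.15  ]
cr_basetopleft [ 0.5137 -0.4466  0.    ] [ 0.5098 -0.3821  0.15  ]
stop [ 0.4811 -0.2358  0.    ] [ 0.4814 -0.199   0.15  ]
```

View pics/crop1.png

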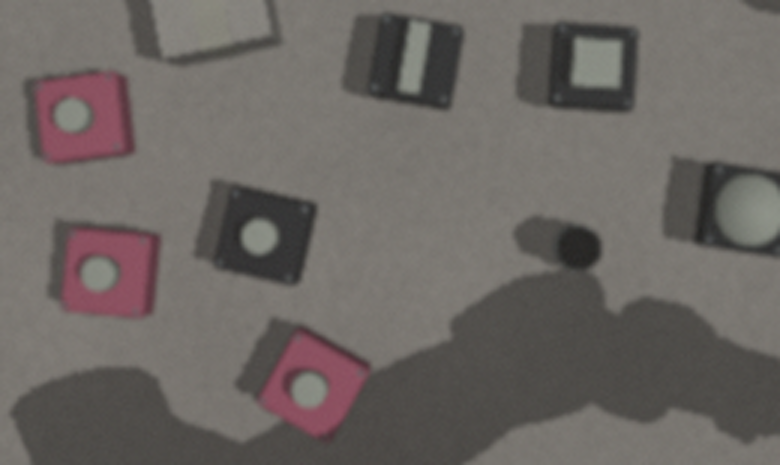

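The crop confirms it: the dark grey box with the round cap at crop pixel (260,237) is the target, and the three round-button boxes near it are pink. Targets at z 0.07 are round (0.454, 0.2535), square (0.624, -0.072) and bar (0.629, 0.105). First I rise clear of the crate with the fingers closing, then travel.

```bash
python3 -m inch '[[[0,0,0,-40,0,0,0],[0,34,-38,0,0,0,0],[0,34,-38,0,0,0,0],[0,34,-38,0,0,0,0],[0,34,-38,0,0,0,0],[0,34,-38,0,0,0,0],[0,34,-38,0,0,0,0],[0,34,-38,0,0,0,0]]]' 20
```

```text
time: 2.0
ee_pos: [0.3373, -0.1521, 0.2495]
tcp_rot: [180.0, -0.0, 25.5]
wrist_force: [1.7, -1.4, 0.7]
opening: 0.0002
grasp_force: 0.0
```

```bash
python3 -m inch '[[[0,34,-38,0,0,0,0],[0,34,-38,0,0,0,0],[0,34,-38,0,0,0,0],[0,34,-38,0,0,0,0],[0,34,-38,0,0,0,0],[0,34,-38,0,0,0,0],[0,34,-38,0,0,0,0],[0,0,0,0,0,0,0]]]'
cat >> h.py <<'E'
from scipy.spatial.transform import Rotation as Ro
T={"round":(.454,.2535,.07),"square":(.6242,-.0722,.07),"bar":(.6289,.1053,.07)}
def to(n):
    o=bot.get_obs(); R=Ro.from_euler("xyz",o["tcp_rot"],degrees=True)
    print(round(o["time"],2),n,"tool shift mm to top",np.round(R.inv().apply(np.array(T[n])-o["ee_pos"])*1e3,1),"F",np.round(o["wrist_force"],2),"rot",np.round(o["tcp_rot"],2),"z",round(o["ee_pos"][2],4))
E
python3 -c "from h import *;to('round')"
```

```text
time: 3.0
ee_pos: [0.4374, 0.1916, 0.2483]
tcp_rot: [-180.0, 0.1, 25.8]
wrist_force: [-0.8, 0.5, 0.5]
opening: 0.0002
grasp_force: 0.0
3.0 round tool shift mm to top [ 42.1 -48.5 178.2] F [-0.81  0.51  0.5 ] rot [-1.7998e+02  8.0000e-02  2.5750e+01] z 0.2483
```

```bash
python3 -m inch '[[[0,21,-24,20,0,0,0],[0,21,-24,30,0,0,0],[0,0,0,40,0,0,0],[0,0,0,40,0,0,0],[0,0,0,18,0,0,0],[0,0,0,0,0,0,0],[0,0,0,0,0,0,0]]]'
python3 - <<'E'
from h import *
to('round')
for n in ["scene","wrist"]:
    c=viewer.camera(n)
    for r in finder.mark_of(n,"round_top")[:2]: print(n,r["conf"],r["position"],atz(c,r["position"],.07))
    im=c["pixels"]
    if n=="scene": im=im[120:270,230:430]
    cv2.imwrite(f"pics/{n}1.png",cv2.resize(im[:,:,::-1],(400,300),interpolation=cv2.INTER_CUBIC))
cv2.imwrite("pics/r1.png",np.hstack([cv2.imread("pics/scene1.png"),cv2.imread("pics/wrist1.png")]))
E
```

```text
time: 3.88
ee_pos: [0.4615, 0.2377, 0.1032]
tcp_rot: [-179.3, -0.1, 26.9]
wrist_force: [0.2, 0.1, 1.0]
opening: -0.0002
grasp_force: 0.0
3.88 round tool shift mm to top [  0.4 -17.1  33.4] F [0.24 0.13 0.96] rot [-1.7932e+02 -1.3000e-01  2.6850e+01] z 0.1032
scene 0.64 [391.1, 255.6] [0.55855259 0.43469012 0.07      ]
scene 0.48 [394.3, 204.1] [0.40521019 0.40781872 0.07      ]
wrist 0.95 [232.1, 213.8] [0.45361395 0.25213249 0.07      ]
wrist 0.68 [12.6, 166.5] [0.4128936  0.40871387 0.07      ]
```

View pics/r1.png

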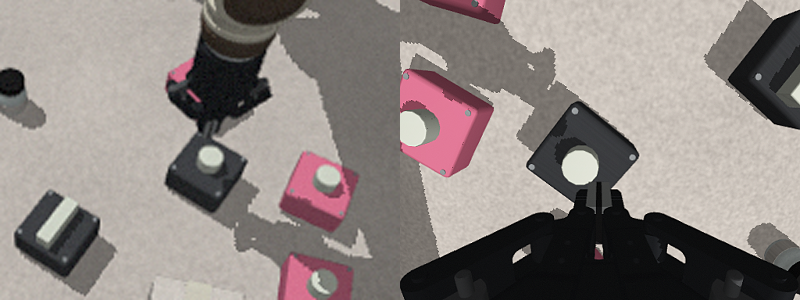

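The left half shows the shut fingertips beside and short of the dark grey box's round cap (210,155). The right (wrist) half shows the cap at (580,167), just ahead of the tip. I shift by 17 mm.

```bash
python3 -m inch '[[[0,0,-8,0,0,0,0],[0,0,-9,0,0,0,0],[0,0,0,5,0,0,0],[0,0,0,5,0,0,0],[0,0,0,0,0,0,0]]]'; python3 -c "from h import *;to('round');print(bot.get_obs()['q'])"
```

```text
time: 4.7
ee_pos: [0.4565, 0.245, 0.0908]
tcp_rot: [-178.9, 0.1, 27.6]
wrist_force: [-0.5, -1.0, -0.1]
opening: -0.0001
grasp_force: 0.0
4.7 round tool shift mm to top [ 1.7 -8.4 21. ] F [-0.55 -0.97 -0.05] rot [-1.7894e+02  7.0000e-02  2.7590e+01] z 0.0908
[ 2.75890304e+01 -3.17997024e-03 -8.17600329e+00  8.18994621e+01
  1.05936807e+00  1.79994112e+02]
```

Joint 6 is at its 180° limit. I turn the tool away from it (−z turn) before going on.

```bash
python3 -m inch '[[[0,0,0,-5,0,0,-10],[0,0,0,0,0,0,-10],[0,0,0,0,0,0,-10],[0,0,0,0,0,0,-10],[0,0,0,0,0,0,-10],[0,0,0,0,0,0,0],[0,0,0,0,0,0,0]]]'; python3 -c "from h import *;to('round');print(bot.get_obs()['q'][4:])"
```

```text
time: 5.58
ee_pos: [0.4569, 0.2451, 0.0966]
tcp_rot: [-179.3, -0.8, 77.4]
wrist_force: [0.7, 0.0, -0.8]
opening: -0.0
grasp_force: 0.0
5.58 round tool shift mm to top [ 7.2 -4.4 26.8] F [ 0.67  0.   -0.83] rot [-179.31   -0.81   77.37] z 0.0966
[  1.06133444 130.20287055]
```

```bash
python3 -m inch '[[[0,7,-4,0,-0.7,-0.8,0],[0,0,0,8,0,0,0],[0,0,0,8,0,0,0],[0,0,0,0,0,0,0],[0,0,0,0,0,0,0]]]'; python3 -c "from h import *;to('round');print(bot.get_obs()['q'][4:])"
```

```text
time: 6.2
ee_pos: [0.4545, 0.2527, 0.0807]
tcp_rot: [180.0, -0.0, 77.6]
wrist_force: [-0.3, -0.2, 0.1]
opening: -0.0002
grasp_force: 0.0
6.2 round tool shift mm to top [ 0.7 -0.7 10.7] F [-0.32 -0.2   0.09] rot [179.99  -0.    77.58] z 0.0807
[-1.59007218e-03  1.31491907e+02]
```

```bash
python3 -m inch '[[[0,0,0,5,0,0,0],[0,0,0,5,0,0,0],[0,0,0,4,0,0,0],[0,0,0,4,0,0,0],[0,0,0,3,0,0,0],[0,0,0,2,0,0,0],[0,0,0,0,0,0,0]]]'; python3 -c "from h import *;to('round')"
```

```text
time: 7.08
ee_pos: [0.4545, 0.2528, 0.0576]
tcp_rot: [180.0, -0.0, 77.6]
wrist_force: [-0.3, 1.0, -0.2]
opening: -0.0003
grasp_force: 0.0
7.08 round tool shift mm to top [  0.6  -0.6 -12.4] F [-0.26  0.97 -0.18] rot [179.99  -0.    77.6 ] z 0.0576
```

Run:
```python
from h import *
for n in ["scene","wrist"]:
    c=viewer.camera(n)
    im=c["pixels"]
    if n=="scene": im=im[160:235,285:385]
    else: im=im[130:330,130:397]
    cv2.imwrite(f"pics/{n}2.png",cv2.resize(im[:,:,::-1],(400,300),interpolation=cv2.INTER_CUBIC))
    to('round')
cv2.imwrite("pics/r2.png",np.hstack([cv2.imread("pics/scene2.png"),cv2.imread("pics/wrist2.png")]))
```

```text
7.12 round tool shift mm to top [  0.6  -0.7 -12.2] F [ 0.27 -1.1  -0.37] rot [ 1.7999e+02 -1.0000e-02  7.7590e+01] z 0.0578
7.17 round tool shift mm to top [  0.5  -0.7 -12.1] F [ 0.05 -0.6  -0.03] rot [ 1.7998e+02 -2.0000e-02  7.7600e+01] z 0.0579
```

View pics/r2.png

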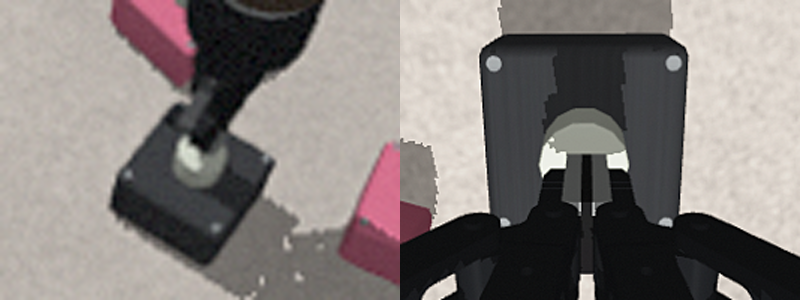

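The fingertip is centred on the round cap and the cap looks mostly lowered, but no force has shown yet. I press on in small steps until force appears.

```bash
python3 -m inch '[[[0,0,0,1,0,0,0],[0,0,0,0,0,0,0]]]'|grep -E "pos|wrist"; python3 -m inch '[[[0,0,0,1,0,0,0],[0,0,0,0,0,0,0]]]'|grep -E "pos|wrist"
```

```text
ee_pos: [0.4545, 0.2528, 0.0567]
wrist_force: [-0.8, 0.9, -0.3]
ee_pos: [0.4545, 0.2528, 0.0556]
wrist_force: [0.4, 0.2, -0.1]
```

```bash
for i in 1; do python3 -m inch '[[[0,0,0,2,0,0,0]]]'|grep -E "pos|wrist"; python3 -m inch '[[[0,0,0,2,0,0,0]]]'|grep -E "pos|wrist"; done
python3 - <<'E'
from h import *
for n in ["scene","wrist"]:
    c=viewer.camera(n)
    im=c["pixels"]
    if n=="scene": im=im[160:235,285:385]
    else: im=im[130:330,130:397]
    cv2.imwrite(f"pics/{n}3.png",cv2.resize(im[:,:,::-1],(400,300),interpolation=cv2.INTER_CUBIC))
    to('round')
cv2.imwrite("pics/r3.png",np.hstack([cv2.imread("pics/scene3.png"),cv2.imread("pics/wrist3.png")]))
E
```

```text
ee_pos: [0.4546, 0.2529, 0.0538]
wrist_force: [0.7, -0.1, -0.3]
ee_pos: [0.4545, 0.2528, 0.0516]
wrist_force: [0.3, -0.3, -0.2]
7.97 round tool shift mm to top [  0.7  -0.6 -18.7] F [-0.31  0.45 -0.61] rot [-1.80e+02  1.00e-02  7.76e+01] z 0.0513
8.03 round tool shift mm to top [  0.7  -0.5 -18.6] F [-0.26  0.13 -0.46] rot [-1.7999e+02  1.0000e-02  7.7600e+01] z 0.0514
```

View pics/r3.png

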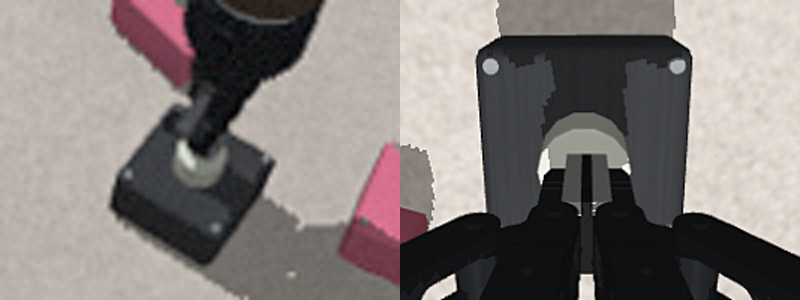

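Still no force. The cap's side is fully visible, so the tip seems to be still above it. I continue in small steps, watching the force.

```bash
python3 -m inch '[[[0,0,0,1.5,0,0,0]]]'|grep -E "pos|wrist"; python3 -m inch '[[[0,0,0,1.5,0,0,0]]]'|grep -E "pos|wrist";python3 -m inch '[[[0,0,0,1.5,0,0,0]]]'|grep -E "pos|wrist"
python3 - <<'E'
from h import *
# triangulate box/cap and fingertip heights: cap mask in scene
c=viewer.camera("scene")
R=np.array(c["R"]);t=np.array(c["t"]);f=192/np.tan(np.radians(c["vfov"]/2))
def pr(X):
    p=R@X+t;u=p[:2]/p[2];u=u*(1+c["k1"]*(u@u));return np.round(u*f+[c["cx"],c["cy"]],1)
o=bot.get_obs();x,y,z=o["ee_pos"]
print("TCP px",pr(np.array([x,y,z])),"z70",pr(np.array([x,y,.07])),"z58",pr(np.array([x,y,.058])),"box top centre",pr(np.array([x,y,.05])),o["time"])
im=c["pixels"][170:230,300:370]
cv2.imwrite("pics/r4.png",cv2.resize(im[:,:,::-1],(700,600),interpolation=cv2.INTER_NEAREST))
E
```

```text
ee_pos: [0.4546, 0.2528, 0.0502]
wrist_force: [0.8, 0.3, -0.3]
ee_pos: [0.4545, 0.2528, 0.0487]
wrist_force: [-0.2, 0.3, -0.2]
ee_pos: [0.4545, 0.2528, 0.0471]
wrist_force: [-0.2, 0.5, -0.6]
TCP px [333.1 202.1] z70 [334.7 197.5] z58 [333.9 199.9] box top centre [333.3 201.5] 8.45
```

View pics/r4.png

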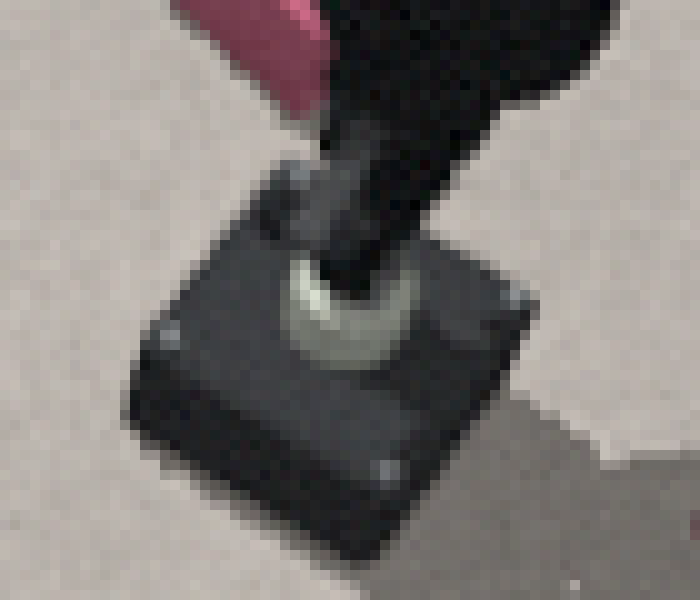

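The fingertip at crop (345,295) appears right at the cap's top, so the true tip lies well behind the reported TCP. I continue by force.

```bash
m(){ grep -E "pos|wrist"|tr '\n' ' ';echo; }; for i in 1; do python3 -m inch '[[[0,0,0,1.5,0,0,0]]]'|m; python3 -m inch '[[[0,0,0,1.5,0,0,0]]]'|m; python3 -m inch '[[[0,0,0,1.5,0,0,0]]]'|m; python3 -m inch '[[[0,0,0,1.5,0,0,0]]]'|m;done
python3 - <<'E'
from h import *
o=bot.get_obs();print(o["joint_efforts"],o["wrist_force"],o["torque"])
c=viewer.camera("scene")
im=c["pixels"][170:230,300:370]
cv2.imwrite("pics/r5.png",cv2.resize(im[:,:,::-1],(700,600),interpolation=cv2.INTER_NEAREST))
E
```

```text
ee_pos: [0.4546, 0.2528, 0.0459] wrist_force: [-0.6, -0.4, 3.0] 
ee_pos: [0.4546, 0.2528, 0.0444] wrist_force: [-0.4, -0.3, 1.8] 
ee_pos: [0.4546, 0.2528, 0.0428] wrist_force: [-0.4, -0.2, 2.8] 
ee_pos: [0.4546, 0.2528, 0.0412] wrist_force: [0.1, -0.7, 1.6] 
[ 1.54413760e-02 -4.65079200e+01  4.57048309e+01 -1.93308690e-01
  8.87373055e-03  1.87281566e-04] [ 0.09412148 -0.69622801  1.6033912 ] [-0.10851968  0.09651907  0.00686132]
```

Contact was found at TCP z ≈ 0.0465, at about 2.5 N. Full depth should come near 0.035.

```bash
m(){ grep -E "pos|wrist"|tr '\n' ' ';echo; }; python3 -m inch '[[[0,0,0,2,0,0,0]]]'|m; python3 -m inch '[[[0,0,0,2,0,0,0]]]'|m; python3 -m inch '[[[0,0,0,1,0,0,0]]]'|m; python3 -m inch '[[[0,0,0,1,0,0,0]]]'|m;  python3 -m inch '[[[0,0,0,1,0,0,0]]]'|m
```

```text
ee_pos: [0.4546, 0.2528, 0.0393] wrist_force: [-0.5, -0.2, 1.5] 
ee_pos: [0.4546, 0.2528, 0.0371] wrist_force: [-0.3, -0.8, 1.2] 
ee_pos: [0.4545, 0.2528, 0.0361] wrist_force: [-0.4, -0.2, 2.9] 
ee_pos: [0.4546, 0.2528, 0.0354] wrist_force: [-1.3, -1.3, 4.9] 
ee_pos: [0.4546, 0.2528, 0.0346] wrist_force: [-1.8, -0.7, 8.3]
```

The round button is fully in (force rose past 4 N to 8 N). I retract.

```bash
python3 -m inch '[[[0,0,0,-10,0,0,0],[0,0,0,-30,0,0,0],[0,0,0,-35,0,0,0],[0,0,0,0,0,0,0]]]'|tail -4; python3 -c "from h import *;to('round');to('square')"
```

```text
tcp_rot: [179.8, -0.2, 77.6]
wrist_force: [-0.4, 0.3, -0.9]
opening: 0.0003
grasp_force: 0.0
10.12 round tool shift mm to top [-0.5 -1.9 42.3] F [-0.41  0.28 -0.86] rot [179.79  -0.18  77.6 ] z 0.1123
10.12 square tool shift mm to top [-282.   234.3   42.3] F [-0.41  0.28 -0.86] rot [179.79  -0.18  77.6 ] z 0.1123
```

```bash
python3 -m inch '[[[0,-40,33,0,0,0,0],[0,-40,33,0,0,0,0],[0,-40,33,0,0,0,0],[0,-40,33,0,0,0,0],[0,-40,33,0,0,0,0],[0,-40,33,0,0,0,0],[0,-40,33,0,0,0,0],[0,0,0,0,0,0,0]]]'>/dev/null
python3 - <<'E'
from h import *
to('square')
o=bot.get_obs();print(o["q"][3:])
n="wrist";c=viewer.camera(n)
for r in finder.mark_of(n,"square_top")[:2]: print(r["conf"],r["position"],atz(c,r["position"],.07))
n="scene";c=viewer.camera(n)
for r in finder.mark_of(n,"round_top"): print(r["conf"],r["position"],atz(c,r["position"],.058))
E
```

```text
11.12 square tool shift mm to top [ 1.9  3.6 37.4] F [-0.95  0.28 -0.35] rot [-1.799e+02  2.000e-02  7.738e+01] z 0.1074
[ 8.52457332e+01 -1.32741474e-02  9.58845272e+01]
0.96 [262.0, 215.5] [ 0.62385525 -0.07660804  0.07      ]
0.71 [389.5, 255.1] [0.55199579 0.4330362  0.058     ]
0.58 [338.8, 203.1] [0.45863451 0.26819996 0.058     ]
0.47 [332.0, 153.2] [0.29691598 0.1963529  0.058     ]
0.46 [392.3, 206.9] [0.40739956 0.40674535 0.058     ]
0.27 [181.2, 147.2] [ 0.46923743 -0.22667442  0.058     ]
```

```bash
m(){ grep -E "pos|wrist"|tr '\n' ' ';echo; }; python3 -m inch '[[[0,2,4,0,0,0,0],[0,0,0,20,0,0,0],[0,0,0,20,0,0,0],[0,0,0,12,0,0,0],[0,0,0,4,0,0,0],[0,0,0,0,0,0,0]]]'|m; python3 -c "from h import *;to('square')"; python3 -m inch '[[[0,0,0,2,0,0,0]]]'|m; python3 -m inch '[[[0,0,0,2,0,0,0]]]'|m; python3 -m inch '[[[0,0,0,2,0,0,0]]]'|m; python3 -m inch '[[[0,0,0,2,0,0,0]]]'|m
```

```text
ee_pos: [0.6245, -0.069, 0.0536] wrist_force: [-0.4, 0.1, -0.7] 
12.07 square tool shift mm to top [ -3.2   0.4 -16.4] F [-0.42  0.09 -0.7 ] rot [ 1.7996e+02 -1.0000e-02  7.7610e+01] z 0.0536
ee_pos: [0.6249, -0.0692, 0.0522] wrist_force: [0.6, -1.2, 0.7] 
ee_pos: [0.6246, -0.0692, 0.0497] wrist_force: [-0.9, 0.4, 0.4] 
ee_pos: [0.6244, -0.0692, 0.0473] wrist_force: [1.0, 0.1, -0.3] 
ee_pos: [0.6244, -0.0692, 0.0454] wrist_force: [-0.5, -0.7, 2.1]
```

```bash
m(){ grep -E "pos|wrist"|tr '\n' ' ';echo; }; python3 -m inch '[[[0,0,0,2,0,0,0],[0,0,0,2,0,0,0]]]'|m; python3 -m inch '[[[0,0,0,2,0,0,0],[0,0,0,2,0,0,0]]]'|m;  python3 -m inch '[[[0,0,0,1,0,0,0]]]'|m; python3 -m inch '[[[0,0,0,1,0,0,0]]]'|m
```

```text
ee_pos: [0.6244, -0.0692, 0.0413] wrist_force: [-0.8, -0.1, 2.5] 
ee_pos: [0.6244, -0.0692, 0.0372] wrist_force: [0.3, -0.5, 2.2] 
ee_pos: [0.6244, -0.0692, 0.0361] wrist_force: [-0.5, -0.3, 1.8] 
ee_pos: [0.6245, -0.0692, 0.0355] wrist_force: [-0.7, -0.0, 5.4]
```

```bash
m(){ grep -E "pos|wrist"|tr '\n' ' ';echo; }; python3 -m inch '[[[0,0,0,0.6,0,0,0]]]'|m
```

```text
ee_pos: [0.6245, -0.0692, 0.035] wrist_force: [-1.1, -0.6, 5.1]
```

```bash
m(){ grep -E "pos|wrist"|tr '\n' ' ';echo; }; python3 -m inch '[[[0,0,0,0.6,0,0,0]]]'|m; python3 -m inch '[[[0,0,0,-10,0,0,0],[0,0,0,-30,0,0,0],[0,0,0,-35,0,0,0],[0,0,0,0,0,0,0]]]'|m; python3 -c "from h import *;to('bar')"
```

```text
ee_pos: [0.6245, -0.0692, 0.0346] wrist_force: [-1.6, -0.8, 7.1] 
ee_pos: [0.6256, -0.0693, 0.1124] wrist_force: [0.1, 0.5, 0.1] 
14.07 bar tool shift mm to top [171.2 -34.5  42.4] F [0.11 0.52 0.12] rot [ 1.7973e+02 -4.0000e-02  7.7600e+01] z 0.1124
```

```bash
m(){ grep -E "pos|wrist"|tr '\n' ' ';echo; }; python3 -m inch '[[[0,43,-8.5,0,0,0,0],[0,43,-8.5,0,0,0,0],[0,43,-8.5,0,0,0,0],[0,42,-8.5,0,0,0,0],[0,0,0,0,0,0,0],[0,0,0,0,0,0,0]]]'|m
python3 - <<'E'
from h import *
to('bar')
n="wrist";c=viewer.camera(n)
for r in finder.mark_of(n,"bar_top")[:2]: print(r["conf"],r["position"],atz(c,r["position"],.07))
n="top";c=viewer.camera(n)
for r in finder.mark_of(n,"square_top")[:2]: print(r["conf"],r["position"],atz(c,r["position"],.058))
E
```

```text
ee_pos: [0.6275, 0.1048, 0.1084] wrist_force: [-0.1, -0.8, -0.1] 
14.82 bar tool shift mm to top [ 0.8  1.3 38.4] F [-0.07 -0.8  -0.07] rot [-1.7995e+02  3.0000e-02  7.7620e+01] z 0.1084
0.87 [258.9, 215.7] [0.62882197 0.10147989 0.07      ]
0.72 [298.7, 164.8] [ 0.62793623 -0.07342428  0.058     ]
```

```bash
m(){ grep -E "pos|wrist"|tr '\n' ' ';echo; }; python3 -m inch '[[[0,-1,1.5,0,0,0,0],[0,0,0,20,0,0,0],[0,0,0,20,0,0,0],[0,0,0,12,0,0,0],[0,0,0,4,0,0,0],[0,0,0,0,0,0,0]]]'|m; python3 -c "from h import *;to('bar')"; python3 -m inch '[[[0,0,0,2,0,0,0],[0,0,0,2,0,0,0]]]'|m; python3 -m inch '[[[0,0,0,2,0,0,0]]]'|m; python3 -m inch '[[[0,0,0,2,0,0,0]]]'|m;python3 -m inch '[[[0,0,0,2,0,0,0]]]'|m
```

```text
ee_pos: [0.6292, 0.1037, 0.0534] wrist_force: [0.5, -0.7, 0.3] 
15.78 bar tool shift mm to top [  1.5  -0.7 -16.6] F [ 0.51 -0.72  0.32] rot [ 1.7997e+02 -1.0000e-02  7.7590e+01] z 0.0534
ee_pos: [0.6294, 0.1039, 0.0495] wrist_force: [-0.7, -0.6, 0.4] 
ee_pos: [0.6292, 0.1039, 0.0472] wrist_force: [-1.1, 0.8, 1.9] 
ee_pos: [0.6293, 0.1039, 0.0453] wrist_force: [0.4, 0.9, 2.2] 
ee_pos: [0.6292, 0.1039, 0.0432] wrist_force: [-0.4, -0.1, 1.7]
```

```bash
m(){ grep -E "pos|wrist"|tr '\n' ' ';echo; }; python3 -m inch '[[[0,0,0,2,0,0,0],[0,0,0,2,0,0,0]]]'|m; python3 -m inch '[[[0,0,0,2,0,0,0],[0,0,0,1,0,0,0]]]'|m;  python3 -m inch '[[[0,0,0,1,0,0,0]]]'|m; python3 -m inch '[[[0,0,0,0.6,0,0,0]]]'|m;python3 -m inch '[[[0,0,0,0.6,0,0,0]]]'|m
```

```text
ee_pos: [0.6292, 0.1039, 0.039] wrist_force: [0.1, 0.4, 1.8] 
ee_pos: [0.6292, 0.1038, 0.036] wrist_force: [0.9, -0.2, 4.3] 
ee_pos: [0.6292, 0.1039, 0.0353] wrist_force: [-0.2, 1.1, 5.7] 
ee_pos: [0.6292, 0.1039, 0.0349] wrist_force: [-1.1, -0.0, 6.3] 
ee_pos: [0.6293, 0.1039, 0.0345] wrist_force: [-0.8, -0.8, 7.5]
```

```bash
python3 -m inch '[[[0,0,0,-10,0,0,0],[0,0,0,-40,0,0,0],[0,0,0,-60,0,0,0],[0,0,0,-60,0,0,0],[0,0,50,-20,0,0,0],[0,0,-50,0,0,0,0],[0,0,-50,0,0,0,0],[0,0,0,0,0,0,0]]]'|head -2
python3 - <<'E'
from h import *
c=viewer.camera("scene")
im=c["pixels"][120:290,100:326]; im2=c["pixels"][150:235,285:398]
cv2.imwrite("pics/r6.png",np.hstack([cv2.resize(i[:,:,::-1],(400,300),interpolation=cv2.INTER_CUBIC) for i in (im,im2)]))
E
```

```text
time: 18.27
ee_pos: [0.5771, 0.1152, 0.2234]
```

View pics/r6.png

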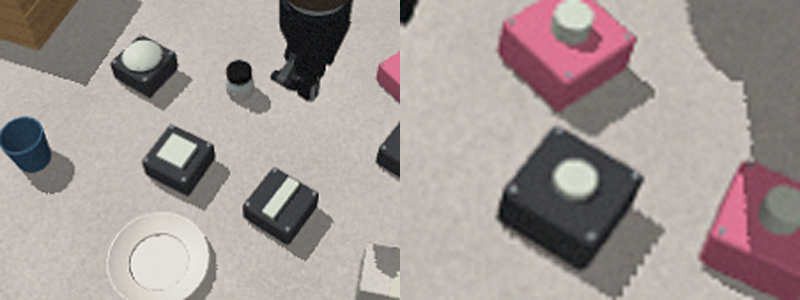

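All three caps sit low: square at (177,150), bar at (281,198) and round at (575,180). The mushroom at (143,57) is still out, and the boxes and bystanders shown have not moved. I hand the job in.

```bash
python3 -c "from h import *;print(bot.job_done())"
```

```text
the job is handed in; nothing more can be done
None
```

The round, square and bar buttons were pressed fully in, in that order, with at most about 8 N measured; the emergency stop was not touched, nothing was seen to have moved in the last picture, and the job was handed in at about 18 s.

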